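# Weigh a packed gift carrier on a spring-hook scale

## Task

Weigh the packed wooden gift carrier: lift it by its handle board, keep it upright, and hang it by its hand slot on the hook of the spring scale. The sprung hook dips under load, so ease the full weight onto it before you let go - no drop, no bounce, no forcing it down - then wait until it hangs still and only then push the scale's black button fully in to record the weight. Leave the carrier hanging there, and leave the other things on the table alone.

Things in the scene. Friction and masses are not known exactly. Their poses are not given: they have to be found in the camera images.
- carrier_grip (a point): Where to grip the packed plywood gift carrier (loose, 2 to 9 N, balanced under this point): an open box 90 x 120 mm, 55 mm high, with an upright handle board across its middle, 12 mm thick (along x), 90 mm wide (y), its top 190 mm above the underside. Point: mid-board, 172 mm above the underside; the board is solid from here down to the hand slot. z up.
- carrier_peak (a point): Top of the hand slot through the handle board, mid-width and mid-thickness, 125 mm above the carrier's underside (47 mm below carrier_grip, same axes). The slot goes through along x, is 48 mm wide (y), its floor is 40 mm below this point, and its roof is peaked: highest here, 12 mm lower at both sides. The carrier is alike seen from +x and -x.
- hook_seat (a point): Where the slot's roof has to rest: top of the scale's level steel hook bar, 255 mm above the table unloaded; moves with the hook. The bar is 10 mm thick and runs along x, its open end towards -x (facing the robot). At +x a collar of 11 mm radius starts 22 mm from here and the scale's column (56 mm wide, 303 mm high) 124 mm from here. z up.
- hook_tip (a point): Top of the upturned tip at the hook's open end, 25 mm towards -x from hook_seat and 14 mm above it; the tip is 10 mm thick, and nothing hangs lower than the bar's underside (24 mm below this point). Axes as hook_seat.
- hook (a joint): How far the hook has dipped, m: 0 unloaded, grows downward, bottom stop at 0.11. It is held up by a lightly damped spring of about 100 N/m, so it dips about 10 mm per newton (20 to 90 mm under the carrier alone) and springs or bobs if the load changes suddenly.
- button_top (a point): Middle of the top of the scale's round black push button (32 mm across, in a grey housing on the scale's foot, 165 mm to the +y side of the hook's bar and 20 mm towards -x, in the scale's frame); z up, pressed straight down.
- button (a joint): Button travel, m: 0 out, 0.006 fully in; sprung, about 5 N fully in; springs back.
- gift_box: Square cardboard gift box, 106 mm wide, 76 mm high, with a small brass ball knob on top to 108 mm; no slot. Bystander; origin at the centre of its underside.
- tea_tin: Round tin, 66 mm across, 110 mm high. Bystander; origin at the centre of its underside.
- notebook: Brown notebook, 100 x 150 x 14 mm, lying flat. Bystander; origin at the centre of its underside.
- white_boxes: Two flat white boxes stacked, 120 x 180 mm, 48 mm high together. Bystander; origin at the centre of its underside.
- bowl: Round bowl of sweets, 150 mm across, 50 mm high. Bystander; origin at the centre of its underside.
- cup: Terracotta cup, 72 mm across, 85 mm high. Bystander; origin at the centre of its underside.
- lotion: Bottle, 52 mm across, 130 mm high. Bystander; origin at the centre of its underside.
There are look-alikes about, which are no part of the job. Of the things that look like the part that bears carrier_grip, take the one that is farthest to the robot's left at the start.

How it is judged:
By the outcome, as a careful person would: the job done as asked, in the order asked, and still so for the second after the job is handed in, with the robot touching nothing.
It also fails if it takes over 72 s, if anything falls off the work surface, if the arm or the gripper's body presses on something with over 40 N, if the wrist force passes 120 N, or if a joint passes its speed limit or range.

## Robot

A 6-joint arm with a two-finger parallel gripper is mounted at the origin on the work surface. World frame = base frame: x ahead of the robot, y to its left, z up, the work surface at z = 0. Lengths are in m, angles in rad, forces in N, time in s.
With the tool pointing down it reaches from about 0.325 to 0.775 m from the base axis. Payload 5.5 kg.
Tool frame: the origin (TCP) lies at the very end of the fingers, on their centre line; the grasp point (between the pads) lies 19 mm behind it; z points along the fingers, y is the line along which they close (so a half turn about z gives the same grasp; the last joint's range is limited). The gripper opens to 88 mm and grips with 3 to 60 N. Pads are 20 mm wide; open, the fingers measure 115 mm over their backs; the gripper's body (75 mm by 178 mm) begins 61 mm behind the grasp point.
Start: joints at [1.197, 0.091, 1.231, -0, 1.82, -0.057], TCP at [0.187, 0.57, 0.223] pointing down, gripper open.
Joint ranges: [-2.87, 2.87], [-0.86, 2.18], [0.17, 2.46], [-1.51, 4.65], [0.06, 2.69], [-2.65, 2.65]. Speed limits (rad/s): [2.57, 2.57, 3.01, 3.14, 3.14, 3.14].

## Interface

Orientations are given as a 3x3 rotation matrix whose columns are the frame's x, y, z axes.
In Python, from workcell import sense, camera, camera_params, sign_off gives the robot as it stands.
- The arm moves only by the tool servo_tool, never from a script. Its argument "rows" is a list of rows, each an object with "travel": the shift along the tool's x, y, z in cm, a list of three; "rotation": the turn, a rotation vector about the tool's x, y, z in rad, a list of three; "fingers": the closure, from -1 (fully open) to 1 (shut), so that 0 is half open. In form: [{"travel": [x, y, z], "rotation": [rx, ry, rz], "fingers": fingers}, ...]. A call has exactly 5 rows; each row shifts and turns the commanded pose from where the row before left it, along the tool's axes as they then stand; what a row does not reach is not made up. A row lasts 1/10 s, in which the tool goes at most 50 mm and 8.59 degrees, less where a joint would pass 70% of its speed; a pose out of reach is approached as far as the arm can. A call is refused whole if a number of a shift passes 5 or a number of a turn 0.15, either way. A call with a gripper value outside its range is refused whole. The fingers move at their own pace and stop on an object; "force" is the grip in N (left out, the last holds). Time passes only in rows, so rows that do not move let the fingers close, or fill a call up. It gives the time, the measured TCP pose, the force, the opening and the grip force at its end, in the units of the state.
- sense(): the state, without advancing time (a new reading comes with each control period).
- camera(name): name is "side" or "top" or "wrist"; returns (picture, depth): 420x560x3 uint8, red, green, blue; 420x560 float32, m along the optical axis (not along the pixel's ray), 0 where there is no reading.
- camera_params(name): a dict with "fx", "fy", "cx", "cy" (pixels), "k1" (the pictures are not rectified: a ray, as slopes to the right and down, at radius r is drawn at 1 + k1 r^2 times it, then the intrinsics apply), "rvec" (rotation vector, rad) and "tvec" (3), from world to camera coordinates, as OpenCV has them; the wrist camera has in their place "tool_from_camera" (4x4, takes a point from camera to tool coordinates, whose origin is the TCP and whose axes are the flange's). Camera axes: x right, y down, z forward; pixel columns grow to the right and rows downward; lengths in m; the calibration is good to about 2 mm. A picture is of the moment at which its call begins: read the wrist's pose just before it. camera_params takes no time and is no camera call.
- sign_off(): hands the job in; it is judged then, once.
The state is a dict: "t": time; "joints": joint angles; "joint_velocities": joint speeds; "effort": joint torques, N m; "position": TCP position; "tool_rot": TCP orientation; "contact_force": force on the tool from outside, world axes, zero at the start; "ft_torque": the same for the moment, N m; "grip_width": finger opening in m; "gripper_force": force on a finger pad.
Only numpy, scipy, OpenCV 4.12 (cv2) and the standard library are available. Lean on these libraries where they do the work, as an engineer would, in place of code of your own. Each camera call takes 0.05 s, during which the arm holds its last target. There are 200 camera calls.

## Working session

There is one attempt and no reset: what is moved stays moved. The work goes in short steps, Python scripts to look and compute and a tool call to move; the robot and the scene stay as the last step left them, time stands still between calls to the robot, and variables do not carry over. Pictures are saved under pics/ and viewed, at most 10 in all, crops included, and the job is handed in when it is done.

Besides the shell and the picture viewer there is one more tool, called after "Call:" by a JSON object that holds its "method" and its "body", one argument or row to a line. servo_tool: Moves the arm, as the interface text tells. Its arguments: {"type":"object","properties":{"rows":{"type":"array"},"force":{"type":"number"}},"required":["rows"]}

```bash
mkdir -p pics; cat > h.py <<'E'
import numpy as np,cv2
from workcell import sense,camera,camera_params,sign_off
def cap(n):
    s=sense();im,d=camera(n);p=camera_params(n)
    if n=='wrist':
        T=np.array(p['tool_from_camera']);W=np.eye(4);W[:3,:3]=s['tool_rot'];W[:3,3]=s['position'];M=W@T
    else:
        R=cv2.Rodrigues(np.array(p['rvec'],float))[0];M=np.eye(4);M[:3,:3]=R.T;M[:3,3]=-R.T@np.array(p['tvec']).ravel()
    return im,d,p,M
def rays(uv,p):
    K=np.array([[p['fx'],0,p['cx']],[0,p['fy'],p['cy']],[0,0,1]])
    q=cv2.undistortPoints(np.array(uv,float).reshape(-1,1,2),K,np.array([p['k1'],0,0,0.]))[:,0]
    return np.c_[q,np.ones(len(q))]
def cloud(d,p,M):
    v,u=np.mgrid[:d.shape[0],:d.shape[1]]
    r=rays(np.stack([u.ravel(),v.ravel()],1),p)*d.reshape(-1,1)
    P=r@M[:3,:3].T+M[:3,3];P[d.ravel()==0]=np.nan
    return P.reshape(*d.shape,3)
def save(f,im):cv2.imwrite('pics/'+f,im[:,:,::-1])
E
python3 - <<'E'
from h import *
s=sense();print(s['t'],s['position'],np.round(s['tool_rot'],3).tolist(),s['grip_width'])
for n in('top','side'):
    im,d,p,M=cap(n);save(n+'0.png',im);np.savez(n+'0.npz',im=im,P=cloud(d,p,M));print(n,M[:3,3],M[:3,2],(d==0).mean())
E
```

```text
0.0 [0.18681945 0.56986961 0.22152034] [[-0.95, 0.312, -0.001], [0.312, 0.95, -0.002], [0.0, -0.002, -1.0]] 0.08779132561525564
top [ 0.34797448 -0.13342596  1.76800386] [ 0.09810008  0.01201175 -0.99510406] 0.0038562925170068027
side [ 0.2808082  -1.18117168  1.20008072] [ 0.15455071  0.7007504  -0.69646461] 0.004000850340136054
```

View pics/top0.png

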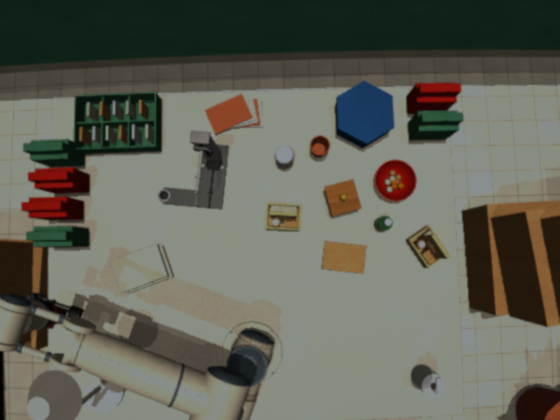

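View pics/side0.png

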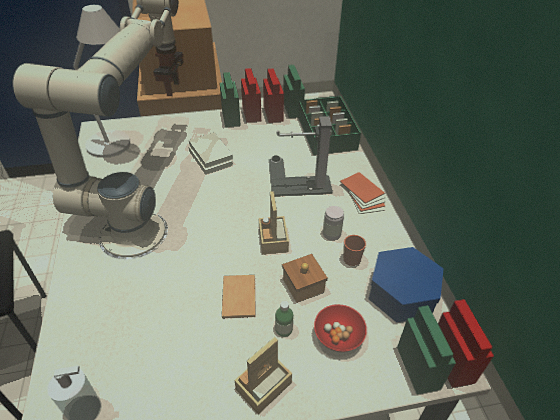

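Top view: two carriers, at (283,215) and (428,246); the gift box with knob (342,198) is not one. The scale is at (210,165) with its button at about (165,195). The left-most carrier (+y is to the left in the image) is (283,215). In the side view the same carrier is at (273,225), the hook at (290,134), the column at (323,155) and the button housing at (277,165).

```bash
python3 - <<'E'
from h import *
a=np.load('top0.npz');b=np.load('side0.npz')
im=a['im'];P=a['P']
for n,(r,c) in {'A':(215,283),'B':(246,428)}.items():
    print(n,P[r,c])
def reg(P,c,rad,z0,z1):
    return (np.hypot(P[...,0]-c[0],P[...,1]-c[1])<rad)&(P[...,2]>z0)&(P[...,2]<z1)
cA=P[215,283]
for nm,Q in(('top',P),('side',b['P'])):
    for z0,z1 in((.15,.21),(.03,.075)):
        m=reg(Q,cA,.09,z0,z1);q=Q[m]
        if len(q)>5:
            r=cv2.minAreaRect((q[:,:2]*1000).astype(np.float32));print(nm,z0,len(q),q[:,2].max(),r)
# scale
for nm,Q in(('top',P),('side',b['P'])):
    base=P[165,205]
    for z0,z1 in((.285,.33),(.235,.28),(.02,.05),(.05,.15)):
        m=reg(Q,base,.22,z0,z1);q=Q[m]
        if len(q)>5: print(nm,z0,len(q),q.min(0).round(3),q.max(0).round(3),np.median(q,0).round(3),cv2.minAreaRect((q[:,:2]*1000).astype(np.float32)))
big=np.hstack([cv2.resize(im[120:250,140:320],None,fx=2.2,fy=2.2,interpolation=3),cv2.resize(b['im'][100:260,230:350],(300,400),interpolation=3)[:286]])
big=np.vstack([cv2.resize(im[120:250,140:320],(540,390),interpolation=3)])
s=cv2.resize(b['im'][95:265,240:350],(252,390),interpolation=3)
save('crop.png',np.clip(np.hstack([big,s])*1.6,0,255).astype(np.uint8))
E
```

```text
A [ 0.46815002 -0.12348158  0.1955703 ]
B [ 0.35772756 -0.62228451  0.06981028]
top 0.15 127 0.20026357673779427 ((474.1670227050781, -121.67254638671875), (87.57536315917969, 12.718103408813477), 86.16633605957031)
top 0.03 542 0.07482143777151573 ((474.43182373046875, -120.59535217285156), (120.12261962890625, 91.03524017333984), 85.53791046142578)
side 0.15 132 0.1945082164912264 ((473.082763671875, -126.65446472167969), (93.20419311523438, 12.25444221496582), 86.32805633544922)
side 0.03 684 0.07480978992147347 ((473.5205383300781, -127.71463775634766), (129.3646240234375, 90.31912231445312), 85.83187103271484)
top 0.285 247 [0.684 0.094 0.287] [0.725 0.156 0.311] [0.705 0.124 0.302] ((705.927001953125, 125.59042358398438), (61.058509826660156, 38.481258392333984), 83.42223358154297)
top 0.235 300 [0.536 0.096 0.235] [0.718 0.155 0.279] [0.671 0.133 0.257] ((628.8819580078125, 134.3662872314453), (56.53153991699219, 186.08770751953125), 83.13491821289062)
top 0.02 499 [0.524 0.008 0.02 ] [0.889 0.368 0.049] [0.815 0.114 0.024] ((719.1978759765625, 209.59461975097656), (307.804138
[... 227 characters left out ...]
.285 145 [0.682 0.088 0.286] [0.725 0.15  0.307] [0.702 0.11  0.301] ((704.0681762695312, 119.99279022216797), (62.27741241455078, 39.380470275878906), 84.2225341796875)
side 0.235 302 [0.535 0.087 0.235] [0.718 0.153 0.28 ] [0.676 0.12  0.254] ((631.2711791992188, 136.39968872070312), (56.980567932128906, 188.56210327148438), 74.47184753417969)
side 0.02 351 [0.549 0.006 0.02 ] [0.883 0.365 0.05 ] [0.809 0.102 0.023] ((747.5447387695312, 187.5783233642578), (252.6890869140625, 396.89910888671875), 26.442001342773438)
side 0.05 330 [0.683 0.089 0.05 ] [0.823 0.37  0.149] [0.706 0.1   0.086] ((754.9214477539062, 221.82669067382812), (283.09661865234375, 105.04402160644531), 80.84235382080078)
```

View pics/crop.png

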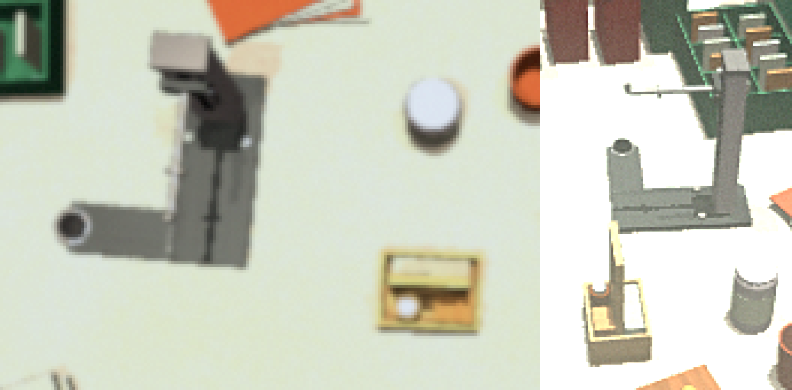

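```bash
python3 - <<'E'
from h import *
for nm in('top','side'):
    a=np.load(nm+'0.npz');P=a['P'];q=P.reshape(-1,3)
    m=(q[:,0]>.5)&(q[:,0]<.675)&(abs(q[:,1]-.14)<.06)&(q[:,2]>.23)&(q[:,2]<.285)
    h=q[m];f=np.polyfit(h[:,0],h[:,1],1);print(nm,len(h),'yaw',np.degrees(np.arctan(f[0])),'y@.56',np.polyval(f,.56),'res',np.std(h[:,1]-np.polyval(f,h[:,0])))
    for x in np.arange(.52,.68,.01):
        k=h[(h[:,0]>=x)&(h[:,0]<x+.01)]
        if len(k):print(' %.2f n%d y%.3f z%.3f..%.3f'%(x,len(k),k[:,1].mean(),k[:,2].min(),k[:,2].max()))
    # board top pca
    m=(np.hypot(q[:,0]-.474,q[:,1]+.123)<.06)&(q[:,2]>.18)&(q[:,2]<.21);k=q[m]
    w,v=np.linalg.eigh(np.cov(k[:,:2].T));print(' board',k.mean(0),v[:,1],len(k),k[:,1].min(),k[:,1].max())
    # button region histogram of z
    m=(np.hypot(q[:,0]-.56,q[:,1]-.30)<.09)&(q[:,2]>.04)&(q[:,2]<.2);k=q[m]
    if len(k):print(' btn',k.min(0),k.max(0),np.median(k,0)); t=k[k[:,2]>np.percentile(k[:,2],95)-.012];print(' top',t.min(0),t.max(0),t.mean(0),len(t))
E
```

```text
top 172 yaw -9.31903759793465 y@.56 0.14245252635544847 res 0.005976059556429094
 0.53 n5 y0.143 z0.262..0.274
 0.54 n9 y0.143 z0.249..0.272
 0.55 n9 y0.143 z0.244..0.263
 0.56 n13 y0.141 z0.245..0.261
 0.57 n11 y0.139 z0.251..0.259
 0.58 n14 y0.137 z0.250..0.267
 0.59 n15 y0.139 z0.247..0.265
 0.60 n9 y0.136 z0.250..0.260
 0.61 n11 y0.136 z0.250..0.259
 0.62 n11 y0.134 z0.248..0.257
 0.63 n11 y0.133 z0.250..0.258
 0.64 n9 y0.132 z0.246..0.259
 0.65 n11 y0.131 z0.249..0.260
 0.66 n10 y0.130 z0.247..0.259
 0.67 n24 y0.117 z0.230..0.268
 board [ 0.47423604 -0.12096321  0.18879812] [0.05929544 0.99824048] 108 -0.16558259249220944 -0.07827465701964721
side 145 yaw -9.808252793796806 y@.56 0.13727891817775656 res 0.007025934502877948
 0.53 n7 y0.139 z0.255..0.270
 0.54 n10 y0.139 z0.247..0.267
 0.55 n6 y0.137 z0.249..0.256
 0.56 n8 y0.137 z0.248..0.256
 0.57 n8 y0.137 z0.247..0.257
 0.58 n14 y0.130 z0.246..0.260
 0.59 n10 y0.132 z0.241..0.260
 0.60 n9 y0.131 z0.245..0.261
 0.61 n9 y0.130 z0.246..0.256
 0.62 n8 y0.128 z0.246..0.255
 0.63 n8 y0.129 z0.242..0.253
 0.64 n7 y0.127 z0.244..0.255
 0.65 n6 y0.125 z0.250..0.255
 0.66 n10 y0.120 z0.249..0.261
 0.67 n25 y0.114 z0.239..0.267
 board [ 0.47294463 -0.1307332   0.18864815] [0.06726659 0.99773504] 86 -0.17350289441966527 -0.08017316266231678
```

Call:
{"method": "servo_tool", "body": {
  "rows": [
    {"travel":[0,0,-1],"rotation":[0,0,0.13],"fingers":-1},
    {"travel":[0,0,-1],"rotation":[0,0,0.13],"fingers":-1},
    {"travel":[0,0,-1],"rotation":[0,0,0.13],"fingers":-1},
    {"travel":[0,0,-1],"rotation":[0,0,0.13],"fingers":-1},
    {"travel":[0,0,-1],"rotation":[0,0,0.13],"fingers":-1}
  ]
}}

```text
t: 0.6
position: [0.1868, 0.57, 0.2724]
tool_rot: [[-0.564, 0.826, -0.0], [0.826, 0.564, -0.001], [-0.001, -0.001, -1.0]]
contact_force: [-0.2, -0.2, -0.0]
grip_width: 0.0879
gripper_force: 0.0
```

Call:
{"method": "servo_tool", "body": {
  "rows": [
    {"travel":[0,0,-1],"rotation":[0,0,0.13],"fingers":-1},
    {"travel":[0,0,-1],"rotation":[0,0,0.13],"fingers":-1},
    {"travel":[0,0,-1],"rotation":[0,0,0.13],"fingers":-1},
    {"travel":[0,0,0],"rotation":[0,0,0.13],"fingers":-1},
    {"travel":[0,0,0],"rotation":[0,0,0.146],"fingers":-1}
  ]
}}

```text
t: 1.1
position: [0.1869, 0.5702, 0.3026]
tool_rot: [[0.068, 0.998, -0.0], [0.998, -0.068, -0.0], [-0.0, -0.0, -1.0]]
contact_force: [-0.1, 0.1, -1.2]
grip_width: 0.0878
gripper_force: 0.0
```

```bash
python3 - <<'E'
from h import *
for n,(r,c) in(('top',(195,165)),('side',(158,277))):
    P=np.load(n+'0.npz')['P'];print(n,P[r,c]);k=P[r-9:r+10,c-9:c+10].reshape(-1,3);print(np.nanpercentile(k,[5,50,95],axis=0).round(3))
s=sense();print(s['t'],s['position'],s['tool_rot'].round(3) if hasattr(s['tool_rot'],'round') else s['tool_rot'],s['contact_force'],s['joints'])
E
```

```text
top [0.56337518 0.30083695 0.02531113]
[[ 0.535  0.273 -0.006]
 [ 0.564  0.304  0.01 ]
 [ 0.598  0.339  0.024]]
side [0.56947078 0.29740002 0.02187043]
[[ 0.536  0.258 -0.005]
 [ 0.572  0.311  0.002]
 [ 0.612  0.384  0.022]]
1.1 [0.18694996 0.57020818 0.3025957 ] [[ 0.068  0.998 -0.   ]
 [ 0.998 -0.068 -0.   ]
 [-0.    -0.    -1.   ]] [-0.06821658  0.13414484 -1.15482759] [ 1.19729182e+00  1.24487433e-01  1.05212997e+00 -8.36230305e-06
  1.96508815e+00  1.26486729e+00]
```

Call:
{"method": "servo_tool", "body": {
  "rows": [
    {"travel":[-3.4,1.6,0],"rotation":[0,0,0],"fingers":-1},
    {"travel":[-3.4,1.6,0],"rotation":[0,0,0],"fingers":-1},
    {"travel":[-3.4,1.6,0],"rotation":[0,0,0],"fingers":-1},
    {"travel":[-3.4,1.6,0],"rotation":[0,0,0],"fingers":-1},
    {"travel":[-3.4,1.6,0],"rotation":[0,0,0],"fingers":-1}
  ]
}}

```text
t: 1.6
position: [0.2564, 0.394, 0.3021]
tool_rot: [[0.062, 0.998, -0.0], [0.998, -0.062, -0.001], [-0.001, -0.0, -1.0]]
contact_force: [0.3, 0.4, 0.2]
grip_width: 0.088
gripper_force: 0.0
```

Call:
{"method": "servo_tool", "body": {
  "rows": [
    {"travel":[-3.4,1.6,0],"rotation":[0,0,0],"fingers":-1},
    {"travel":[-3.4,1.6,0],"rotation":[0,0,0],"fingers":-1},
    {"travel":[-3.4,1.6,0],"rotation":[0,0,0],"fingers":-1},
    {"travel":[-3.4,1.6,0],"rotation":[0,0,0],"fingers":-1},
    {"travel":[-3.4,1.6,0],"rotation":[0,0,0],"fingers":-1}
  ]
}}

```text
t: 2.1
position: [0.3257, 0.2195, 0.3023]
tool_rot: [[0.062, 0.998, -0.0], [0.998, -0.062, -0.0], [-0.0, -0.0, -1.0]]
contact_force: [1.0, -0.7, -0.3]
grip_width: 0.0878
gripper_force: 0.0
```

Call:
{"method": "servo_tool", "body": {
  "rows": [
    {"travel":[-3.4,1.6,0],"rotation":[0,0,0],"fingers":-1},
    {"travel":[-3.4,1.6,0],"rotation":[0,0,0],"fingers":-1},
    {"travel":[-3.4,1.6,0],"rotation":[0,0,0],"fingers":-1},
    {"travel":[-3.4,1.6,0],"rotation":[0,0,0],"fingers":-1},
    {"travel":[-3.4,1.6,0],"rotation":[0,0,0],"fingers":-1}
  ]
}}

```text
t: 2.6
position: [0.395, 0.0447, 0.3024]
tool_rot: [[0.062, 0.998, -0.0], [0.998, -0.062, 0.0], [0.0, -0.0, -1.0]]
contact_force: [0.8, 0.5, 0.1]
grip_width: 0.0872
gripper_force: 0.0
```

Call:
{"method": "servo_tool", "body": {
  "rows": [
    {"travel":[-3.4,1.6,0],"rotation":[0,0,0],"fingers":-1},
    {"travel":[-3.4,1.6,0],"rotation":[0,0,0],"fingers":-1},
    {"travel":[-3.2,1.6,0],"rotation":[0,0,0],"fingers":-1},
    {"travel":[-3.2,1.6,0],"rotation":[0,0,0],"fingers":-1},
    {"travel":[0,0,0],"rotation":[0,0,0],"fingers":-1}
  ]
}}

```text
t: 3.1
position: [0.4511, -0.0925, 0.3008]
tool_rot: [[0.066, 0.998, -0.003], [0.998, -0.066, -0.0], [-0.0, -0.003, -1.0]]
contact_force: [0.5, 0.3, -0.4]
grip_width: 0.0877
gripper_force: 0.0
```

```bash
python3 - <<'E'
from h import *
im,d,p,M=cap('wrist');P=cloud(d,p,M);save('w0.png',im)
q=P.reshape(-1,3);s=sense();print(s['t'],s['position'],M[:3,3])
m=(np.hypot(q[:,0]-.474,q[:,1]+.123)<.07)&(q[:,2]>.18)&(q[:,2]<.21);k=q[m]
if len(k):
    w,v=np.linalg.eigh(np.cov(k[:,:2].T));print(len(k),k.mean(0),v[:,1],cv2.minAreaRect((k[:,:2]*1000).astype(np.float32)),np.percentile(k[:,2],[5,50,95]))
E
```

```text
3.15 [ 0.45059554 -0.09080694  0.30136982] [ 0.45685406 -0.01172321  0.46267702]
1199 [ 0.47421694 -0.11964778  0.18931067] [0.0709022  0.99748327] ((474.3194580078125, -123.04592895507812), (90.60733032226562, 12.204204559326172), 85.89449310302734) [0.18570314 0.18962038 0.19079087]
```

View pics/w0.png

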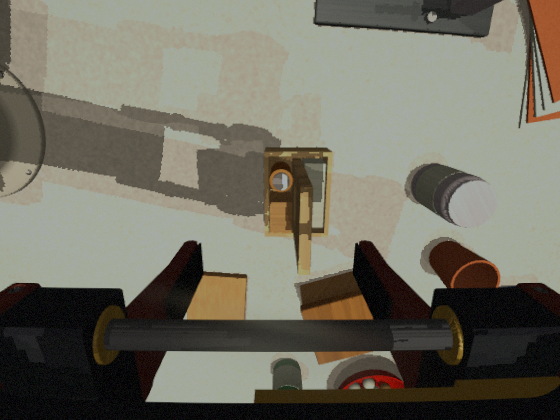

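The wrist view shows the carrier's handle board edge-on at about (305,225), clear of neighbours and aligned with the jaws; it is 24 mm ahead in x and 32 mm to the right.

Call:
{"method": "servo_tool", "body": {
  "rows": [
    {"travel":[-1.5,1.3,0],"rotation":[0,0,0],"fingers":-1},
    {"travel":[-1.5,1.3,0],"rotation":[0,0,0],"fingers":-1},
    {"travel":[0,0,2],"rotation":[0,0,0],"fingers":-1},
    {"travel":[0,0,2.4],"rotation":[0,0,0],"fingers":-1},
    {"travel":[0,0,2.4],"rotation":[0,0,0],"fingers":-1}
  ]
}}

```text
t: 3.65
position: [0.4746, -0.1198, 0.2341]
tool_rot: [[0.061, 0.998, 0.001], [0.998, -0.061, 0.0], [0.0, 0.001, -1.0]]
contact_force: [0.3, 0.3, -0.6]
grip_width: 0.0878
gripper_force: 0.0
```

Call:
{"method": "servo_tool", "body": {
  "rows": [
    {"travel":[0,0,2.4],"rotation":[0,0,0],"fingers":-1},
    {"travel":[0,0,2.4],"rotation":[0,0,0],"fingers":-1},
    {"travel":[0,0,2],"rotation":[0,0,0],"fingers":-1},
    {"travel":[0,0,1.2],"rotation":[0,0,0],"fingers":-1},
    {"travel":[0,0,0],"rotation":[0,0,0],"fingers":-1}
  ]
}}

```text
t: 4.15
position: [0.4737, -0.1198, 0.1529]
tool_rot: [[0.061, 0.998, -0.003], [0.998, -0.061, 0.001], [0.001, -0.003, -1.0]]
contact_force: [0.5, 0.0, -0.3]
grip_width: 0.0881
gripper_force: 0.0
```

Call:
{"method": "servo_tool", "body": {
  "rows": [
    {"travel":[-0.3,0,0],"rotation":[0,0,0],"fingers":0.4},
    {"travel":[0,0,0],"rotation":[0,0,0],"fingers":0.6},
    {"travel":[0,0,0],"rotation":[0,0,0],"fingers":1},
    {"travel":[0,0,0],"rotation":[0,0,0],"fingers":1},
    {"travel":[0,0,0],"rotation":[0,0,0],"fingers":1}
  ],
  "force": 40
}}

```text
t: 4.65
position: [0.4746, -0.1241, 0.1551]
tool_rot: [[0.062, 0.998, 0.001], [0.998, -0.062, -0.0], [-0.0, 0.001, -1.0]]
contact_force: [-0.5, -1.1, -0.2]
grip_width: 0.0514
gripper_force: 0.0
```

Call:
{"method": "servo_tool", "body": {
  "rows": [
    {"travel":[0,0,0],"rotation":[0,0,0],"fingers":1},
    {"travel":[0,0,0],"rotation":[0,0,0],"fingers":1},
    {"travel":[0,0,0],"rotation":[0,0,0],"fingers":1},
    {"travel":[0,0,0],"rotation":[0,0,0],"fingers":1},
    {"travel":[0,0,0],"rotation":[0,0,0],"fingers":1}
  ]
}}

```text
t: 5.15
position: [0.4745, -0.124, 0.1546]
tool_rot: [[0.062, 0.998, -0.0], [0.998, -0.062, 0.0], [0.0, -0.0, -1.0]]
contact_force: [-0.5, 0.1, -0.9]
grip_width: 0.0118
gripper_force: 40.1
```

Call:
{"method": "servo_tool", "body": {
  "rows": [
    {"travel":[0,0,-0.3],"rotation":[0,0,0],"fingers":1},
    {"travel":[0,0,-0.6],"rotation":[0,0,0],"fingers":1},
    {"travel":[0,0,-1.2],"rotation":[0,0,0],"fingers":1},
    {"travel":[0,0,-2],"rotation":[0,0,0],"fingers":1},
    {"travel":[0,0,-2.5],"rotation":[0,0,0],"fingers":1}
  ]
}}

```text
t: 5.65
position: [0.4739, -0.1238, 0.2207]
tool_rot: [[0.062, 0.998, -0.002], [0.998, -0.062, 0.001], [0.001, -0.002, -1.0]]
contact_force: [-0.6, -0.3, -6.2]
grip_width: 0.0121
gripper_force: 40.0
```

Call:
{"method": "servo_tool", "body": {
  "rows": [
    {"travel":[0,0,-2.5],"rotation":[0,0,0],"fingers":1},
    {"travel":[0,0,-2.5],"rotation":[0,0,0],"fingers":1},
    {"travel":[0,0,-2],"rotation":[0,0,0],"fingers":1},
    {"travel":[0,0,-1.2],"rotation":[0,0,0],"fingers":1},
    {"travel":[0,0,-0.3],"rotation":[0,0,0],"fingers":1}
  ]
}}

```text
t: 6.15
position: [0.4748, -0.1241, 0.3076]
tool_rot: [[0.062, 0.998, 0.003], [0.998, -0.062, -0.001], [-0.001, 0.003, -1.0]]
contact_force: [-0.5, -0.9, -7.3]
grip_width: 0.0117
gripper_force: 40.0
```

Call:
{"method": "servo_tool", "body": {
  "rows": [
    {"travel":[0.5,0,0],"rotation":[0,0,0],"fingers":1},
    {"travel":[1,0,0],"rotation":[0,0,0],"fingers":1},
    {"travel":[1.5,0,0],"rotation":[0,0,0],"fingers":1},
    {"travel":[2,0,0],"rotation":[0,0,0],"fingers":1},
    {"travel":[2.5,0,0],"rotation":[0,0,0],"fingers":1}
  ]
}}

```text
t: 6.65
position: [0.4787, -0.0481, 0.3041]
tool_rot: [[0.063, 0.998, -0.002], [0.998, -0.063, 0.001], [0.0, -0.002, -1.0]]
contact_force: [-0.0, 0.7, -6.7]
grip_width: 0.0121
gripper_force: 40.0
```

Call:
{"method": "servo_tool", "body": {
  "rows": [
    {"travel":[2.5,0,0],"rotation":[0,0,0.01],"fingers":1},
    {"travel":[2.5,0,0],"rotation":[0,0,0.01],"fingers":1},
    {"travel":[2.5,0,0],"rotation":[0,0,0.01],"fingers":1},
    {"travel":[2.5,0,0],"rotation":[0,0,0.01],"fingers":1},
    {"travel":[2.5,0,0],"rotation":[0,0,0.01],"fingers":1}
  ]
}}

```text
t: 7.15
position: [0.4887, 0.0773, 0.3042]
tool_rot: [[0.111, 0.994, -0.002], [0.994, -0.111, 0.0], [-0.0, -0.002, -1.0]]
contact_force: [0.8, -0.8, -7.2]
grip_width: 0.0119
gripper_force: 40.0
```

Call:
{"method": "servo_tool", "body": {
  "rows": [
    {"travel":[2.3,0,0],"rotation":[0,0,0],"fingers":1},
    {"travel":[2,0,0],"rotation":[0,0,0],"fingers":1},
    {"travel":[1.2,0,0],"rotation":[0,0,0],"fingers":1},
    {"travel":[0.5,0,0],"rotation":[0,0,0],"fingers":1},
    {"travel":[0,0,0],"rotation":[0,0,0],"fingers":1}
  ]
}}

```text
t: 7.65
position: [0.4958, 0.1354, 0.305]
tool_rot: [[0.111, 0.994, -0.001], [0.994, -0.111, -0.0], [-0.0, -0.001, -1.0]]
contact_force: [0.1, -0.8, -7.7]
grip_width: 0.0117
gripper_force: 40.0
```

```bash
python3 - <<'E'
from h import *
s=sense();print(s['t'],s['position'],s['contact_force'],s['ft_torque'],s['grip_width'])
im,d,p,M=cap('wrist');save('w1.png',im);np.savez('w1.npz',im=im,P=cloud(d,p,M))
im,d,p,M=cap('side');np.savez('s1.npz',im=im,P=cloud(d,p,M));save('s1.png',cv2.resize(im[60:260,180:380],(600,600),interpolation=3))
for n in('w1','s1'):
    q=np.load(n+'.npz')['P'].reshape(-1,3)
    m=(q[:,0]>.53)&(q[:,0]<.675)&(abs(q[:,1]-.14)<.04)&(q[:,2]>.235)&(q[:,2]<.285);h=q[m];print(n,len(h))
    for x in np.arange(.53,.68,.01):
        k=h[(h[:,0]>=x)&(h[:,0]<x+.01)]
        if len(k):print(' %.2f n%d y%.4f z%.3f..%.3f'%(x,len(k),np.median(k[:,1]),k[:,2].min(),k[:,2].max()))
E
```

```text
7.65 [0.49581428 0.13543209 0.30503883] [ 0.09823971 -0.77198988 -7.69212695] [-0.19641463  0.10565064  0.02842483] 0.011714936151106739
w1 3828
 0.53 n106 y0.1460 z0.252..0.269
 0.54 n189 y0.1468 z0.250..0.270
 0.55 n190 y0.1438 z0.249..0.256
 0.56 n188 y0.1428 z0.249..0.256
 0.57 n192 y0.1416 z0.249..0.256
 0.58 n391 y0.1405 z0.239..0.262
 0.59 n229 y0.1410 z0.248..0.262
 0.60 n189 y0.1383 z0.249..0.256
 0.61 n178 y0.1369 z0.248..0.256
 0.62 n174 y0.1356 z0.250..0.256
 0.63 n173 y0.1343 z0.250..0.256
 0.64 n169 y0.1335 z0.250..0.256
 0.65 n171 y0.1320 z0.250..0.256
 0.66 n187 y0.1305 z0.250..0.256
 0.67 n1102 y0.1174 z0.236..0.266
s1 141
 0.53 n7 y0.1398 z0.250..0.268
 0.54 n10 y0.1389 z0.246..0.267
 0.55 n6 y0.1370 z0.249..0.254
 0.56 n7 y0.1350 z0.249..0.256
 0.57 n7 y0.1343 z0.249..0.256
 0.58 n15 y0.1288 z0.246..0.263
 0.59 n10 y0.1315 z0.245..0.262
 0.60 n9 y0.1316 z0.246..0.256
 0.61 n9 y0.1284 z0.246..0.257
 0.62 n9 y0.1255 z0.246..0.257
 0.63 n6 y0.1263 z0.246..0.258
 0.64 n8 y0.1266 z0.244..0.256
 0.65 n6 y0.1270 z0.249..0.253
 0.66 n8 y0.1252 z0.245..0.256
 0.67 n24 y0.1164 z0.238..0.268
```

View pics/w1.png

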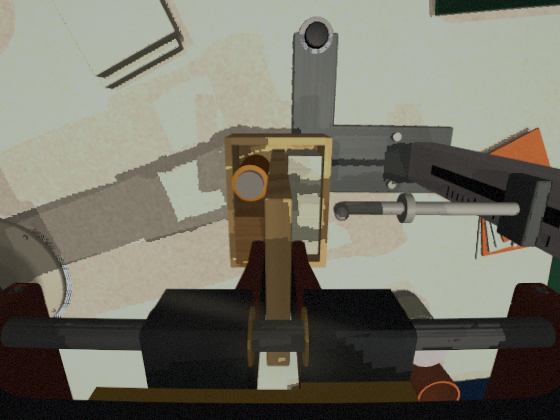

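View pics/s1.png

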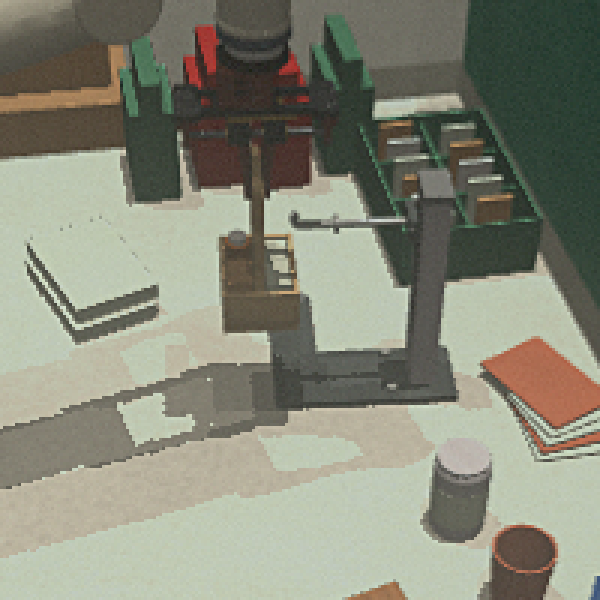

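Wrist view: hook bar runs from tip (342,210) via collar (405,207) towards the column, box upright in grip with its board at x≈278 px; side view confirms carrier upright, slot at hook height. Relative measurements put the seat at (0.5645, 0.1405) in tool terms. Now I thread the tip.

Call:
{"method": "servo_tool", "body": {
  "rows": [
    {"travel":[0.4,0.3,0],"rotation":[0,0,0],"fingers":1},
    {"travel":[0.5,0.5,0],"rotation":[0,0,0],"fingers":1},
    {"travel":[0.4,0.5,0],"rotation":[0,0,0],"fingers":1},
    {"travel":[0,0.5,0],"rotation":[0,0,0],"fingers":1},
    {"travel":[0,0.5,0],"rotation":[0,0,0],"fingers":1}
  ]
}}

```text
t: 8.25
position: [0.5209, 0.1454, 0.3054]
tool_rot: [[0.112, 0.994, -0.0], [0.994, -0.112, -0.0], [-0.0, -0.0, -1.0]]
contact_force: [-0.0, -0.3, -6.7]
grip_width: 0.0116
gripper_force: 40.0
```

Call:
{"method": "servo_tool", "body": {
  "rows": [
    {"travel":[0,0.5,0],"rotation":[0,0,0],"fingers":1},
    {"travel":[0,0.6,0],"rotation":[0,0,0],"fingers":1},
    {"travel":[0,0.6,0],"rotation":[0,0,0],"fingers":1},
    {"travel":[0,0.6,0],"rotation":[0,0,0],"fingers":1},
    {"travel":[0,0.6,0],"rotation":[0,0,0],"fingers":1}
  ]
}}

```text
t: 8.75
position: [0.5497, 0.142, 0.3056]
tool_rot: [[0.112, 0.994, -0.0], [0.994, -0.112, -0.0], [-0.0, -0.0, -1.0]]
contact_force: [0.1, -0.4, -6.4]
grip_width: 0.0118
gripper_force: 40.0
```

Call:
{"method": "servo_tool", "body": {
  "rows": [
    {"travel":[0,0.6,0],"rotation":[0,0,0],"fingers":1},
    {"travel":[0,0.5,0],"rotation":[0,0,0],"fingers":1},
    {"travel":[0,0.4,0],"rotation":[0,0,0],"fingers":1},
    {"travel":[0,0.2,0],"rotation":[0,0,0],"fingers":1},
    {"travel":[0,0,0],"rotation":[0,0,0],"fingers":1}
  ]
}}

```text
t: 9.25
position: [0.5662, 0.1402, 0.3055]
tool_rot: [[0.112, 0.994, -0.0], [0.994, -0.112, -0.0], [-0.0, -0.0, -1.0]]
contact_force: [0.2, -0.9, -6.8]
grip_width: 0.0115
gripper_force: 40.0
```

```bash
python3 - <<'E'
from h import *
s=sense();print(s['t'],s['position'],s['contact_force'],s['ft_torque'],s['grip_width'])
im,d,p,M=cap('side');i=cv2.resize(im[75:195,230:350],(600,600),interpolation=3)
im,d,p,M=cap('wrist');j=im[130:330,200:400]
save('s2.png',np.hstack([i[:400,:400],cv2.resize(j,(400,400),interpolation=3)]))
E
```

```text
9.25 [0.56623605 0.14021671 0.30545762] [ 0.16737711 -0.90099769 -6.7803165 ] [-0.08042825  0.1243912  -0.0368838 ] 0.0114703521053793
```

View pics/s2.png

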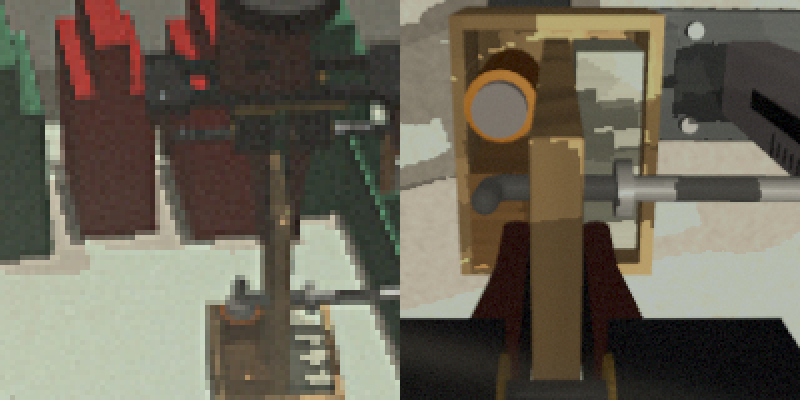

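The crop shows the hook tip (240,290 left panel; 487,195 right panel) through the slot, the board between tip and collar (625,190). Threaded. Lowering slowly.

Call:
{"method": "servo_tool", "body": {
  "rows": [
    {"travel":[0,0,0.3],"rotation":[0,0,0],"fingers":1},
    {"travel":[0,0,0.4],"rotation":[0,0,0],"fingers":1},
    {"travel":[0,0,0.5],"rotation":[0,0,0],"fingers":1},
    {"travel":[0,0,0.4],"rotation":[0,0,0],"fingers":1},
    {"travel":[0,0,0.3],"rotation":[0,0,0],"fingers":1}
  ]
}}

```text
t: 9.85
position: [0.5659, 0.1402, 0.2858]
tool_rot: [[0.112, 0.994, -0.001], [0.994, -0.112, -0.0], [-0.0, -0.001, -1.0]]
contact_force: [0.6, -0.2, -7.3]
grip_width: 0.0119
gripper_force: 40.0
```

Call:
{"method": "servo_tool", "body": {
  "rows": [
    {"travel":[0,0,0.3],"rotation":[0,0,0],"fingers":1},
    {"travel":[0,0,0.4],"rotation":[0,0,0],"fingers":1},
    {"travel":[0,0,0.4],"rotation":[0,0,0],"fingers":1},
    {"travel":[0,0,0.4],"rotation":[0,0,0],"fingers":1},
    {"travel":[0,0,0.4],"rotation":[0,0,0],"fingers":1}
  ]
}}

```text
t: 10.35
position: [0.5661, 0.1403, 0.2676]
tool_rot: [[0.112, 0.994, 0.0], [0.994, -0.112, 0.0], [0.0, 0.0, -1.0]]
contact_force: [-0.9, -0.8, -4.4]
grip_width: 0.0118
gripper_force: 40.0
```

Call:
{"method": "servo_tool", "body": {
  "rows": [
    {"travel":[0,0,0.4],"rotation":[0,0,0],"fingers":1},
    {"travel":[0,0,0.4],"rotation":[0,0,0],"fingers":1},
    {"travel":[0,0,0.4],"rotation":[0,0,0],"fingers":1},
    {"travel":[0,0,0.4],"rotation":[0,0,0],"fingers":1},
    {"travel":[0,0,0.4],"rotation":[0,0,0],"fingers":1}
  ]
}}

```text
t: 10.85
position: [0.5661, 0.1403, 0.2476]
tool_rot: [[0.112, 0.994, 0.0], [0.994, -0.112, 0.0], [0.0, 0.0, -1.0]]
contact_force: [0.7, -0.4, -2.6]
grip_width: 0.012
gripper_force: 40.0
```

Call:
{"method": "servo_tool", "body": {
  "rows": [
    {"travel":[0,0,0.3],"rotation":[0,0,0],"fingers":1},
    {"travel":[0,0,0.3],"rotation":[0,0,0],"fingers":1},
    {"travel":[0,0,0.2],"rotation":[0,0,0],"fingers":1},
    {"travel":[0,0,0.1],"rotation":[0,0,0],"fingers":1},
    {"travel":[0,0,0],"rotation":[0,0,0],"fingers":1}
  ]
}}

```text
t: 11.35
position: [0.5661, 0.1403, 0.2387]
tool_rot: [[0.112, 0.994, 0.0], [0.994, -0.112, 0.0], [0.0, 0.0, -1.0]]
contact_force: [-0.7, 0.5, -2.5]
grip_width: 0.0116
gripper_force: 40.0
```

Call:
{"method": "servo_tool", "body": {
  "rows": [
    {"travel":[0,0,0.3],"rotation":[0,0,0],"fingers":1},
    {"travel":[0,0,0.4],"rotation":[0,0,0],"fingers":1},
    {"travel":[0,0,0.4],"rotation":[0,0,0],"fingers":1},
    {"travel":[0,0,0.2],"rotation":[0,0,0],"fingers":1},
    {"travel":[0,0,0],"rotation":[0,0,0],"fingers":1}
  ]
}}

```text
t: 11.85
position: [0.5661, 0.1403, 0.2253]
tool_rot: [[0.112, 0.994, -0.0], [0.994, -0.112, 0.0], [0.0, -0.0, -1.0]]
contact_force: [-0.2, 1.5, -0.9]
grip_width: 0.0117
gripper_force: 40.0
```

```bash
cat > avg.py <<'E'
from h import *
F=[]
for i in range(14):
    camera('top');s=sense();F.append(np.r_[s['contact_force'],s['ft_torque']])
F=np.array(F);print(s['t'],s['position'],F.mean(0).round(2),(F.std(0)/14**.5).round(2))
E
python3 avg.py
```

```text
12.55 [0.56612113 0.14028045 0.22566703] [-0.62  0.72 -0.85  0.07  0.16 -0.01] [0.11 0.11 0.15 0.01 0.01 0.01]
```

Call:
{"method": "servo_tool", "body": {
  "rows": [
    {"travel":[0,0,0.2],"rotation":[0,0,0],"fingers":1},
    {"travel":[0,0,0.2],"rotation":[0,0,0],"fingers":1},
    {"travel":[0,0,0.2],"rotation":[0,0,0],"fingers":1},
    {"travel":[0,0,0.1],"rotation":[0,0,0],"fingers":1},
    {"travel":[0,0,0],"rotation":[0,0,0],"fingers":1}
  ]
}}

```text
t: 13.05
position: [0.5661, 0.1403, 0.2185]
tool_rot: [[0.112, 0.994, 0.0], [0.994, -0.112, 0.0], [0.0, 0.0, -1.0]]
contact_force: [0.6, 0.1, -0.8]
grip_width: 0.0116
gripper_force: 40.0
```

```bash
python3 avg.py
```

```text
13.75 [0.56611229 0.14027672 0.21864252] [-0.22  0.92 -0.31  0.12  0.09  0.01] [0.09 0.1  0.12 0.01 0.01 0.  ]
```

Call:
{"method": "servo_tool", "body": {
  "rows": [
    {"travel":[0.05,0,0.05],"rotation":[0,0,0],"fingers":1},
    {"travel":[0.05,0,0.05],"rotation":[0,0,0],"fingers":1},
    {"travel":[0.05,0,0.05],"rotation":[0,0,0],"fingers":1},
    {"travel":[0,0,0],"rotation":[0,0,0],"fingers":1},
    {"travel":[0,0,0],"rotation":[0,0,0],"fingers":1}
  ]
}}

```text
t: 14.25
position: [0.5662, 0.1407, 0.217]
tool_rot: [[0.113, 0.994, -0.001], [0.994, -0.113, -0.002], [-0.002, -0.0, -1.0]]
contact_force: [-1.1, -5.7, -0.1]
grip_width: 0.0115
gripper_force: 40.0
```

```bash
python3 avg.py
```

```text
14.95 [0.56616478 0.14070091 0.2170164 ] [-0.92 -5.05 -0.   -1.19  0.25 -0.  ] [0.11 0.14 0.15 0.   0.01 0.01]
```

Call:
{"method": "servo_tool", "body": {
  "rows": [
    {"travel":[-0.06,0,0],"rotation":[0,0,0],"fingers":1},
    {"travel":[-0.06,0,0],"rotation":[0,0,0],"fingers":1},
    {"travel":[0,0,0],"rotation":[0,0,0],"fingers":1},
    {"travel":[0,0,0],"rotation":[0,0,0],"fingers":1},
    {"travel":[0,0,0],"rotation":[0,0,0],"fingers":1}
  ]
}}

```text
t: 15.45
position: [0.5661, 0.1405, 0.2172]
tool_rot: [[0.112, 0.994, 0.0], [0.994, -0.112, -0.0], [-0.0, 0.0, -1.0]]
contact_force: [-0.9, -3.3, -0.5]
grip_width: 0.0115
gripper_force: 40.0
```

```bash
python3 avg.py
```

```text
16.15 [0.56612166 0.14055392 0.21713207] [-0.18 -3.11 -0.31 -0.75  0.11  0.  ] [0.15 0.11 0.16 0.01 0.01 0.01]
```

Call:
{"method": "servo_tool", "body": {
  "rows": [
    {"travel":[-0.06,0,0],"rotation":[0,0,0],"fingers":1},
    {"travel":[-0.06,0,0],"rotation":[0,0,0],"fingers":1},
    {"travel":[-0.05,0,0],"rotation":[0,0,0],"fingers":1},
    {"travel":[0,0,0],"rotation":[0,0,0],"fingers":1},
    {"travel":[0,0,0],"rotation":[0,0,0],"fingers":1}
  ]
}}

```text
t: 16.65
position: [0.566, 0.1401, 0.2173]
tool_rot: [[0.11, 0.994, 0.001], [0.994, -0.11, 0.002], [0.002, 0.001, -1.0]]
contact_force: [2.2, 5.5, -0.8]
grip_width: 0.012
gripper_force: 40.0
```

```bash
python3 avg.py
```

```text
17.35 [0.56607329 0.14007176 0.21730978] [ 1.31  5.53 -0.2   1.08 -0.24 -0.01] [0.09 0.12 0.14 0.01 0.   0.01]
```

Call:
{"method": "servo_tool", "body": {
  "rows": [
    {"travel":[0.05,0,0],"rotation":[0,0,0],"fingers":1},
    {"travel":[0.06,0,0],"rotation":[0,0,0],"fingers":1},
    {"travel":[0,0,0.05],"rotation":[0,0,0],"fingers":1},
    {"travel":[0,0,0.05],"rotation":[0,0,0],"fingers":1},
    {"travel":[0,0,0],"rotation":[0,0,0],"fingers":1}
  ]
}}

```text
t: 17.85
position: [0.5661, 0.1402, 0.216]
tool_rot: [[0.112, 0.994, 0.0], [0.994, -0.112, 0.0], [0.0, -0.0, -1.0]]
contact_force: [2.0, 4.8, 0.9]
grip_width: 0.0122
gripper_force: 40.0
```

```bash
python3 avg.py
```

```text
18.55 [0.56608085 0.14012634 0.21618286] [ 1.71  4.79  0.24  0.95 -0.21 -0.01] [0.11 0.13 0.18 0.01 0.01 0.01]
```

Call:
{"method": "servo_tool", "body": {
  "rows": [
    {"travel":[0.05,0,-0.05],"rotation":[0,0,0],"fingers":1},
    {"travel":[0.04,0,0],"rotation":[0,0,0],"fingers":1},
    {"travel":[0,0,0],"rotation":[0,0,0],"fingers":1},
    {"travel":[0,0,0],"rotation":[0,0,0],"fingers":1},
    {"travel":[0,0,0],"rotation":[0,0,0],"fingers":1}
  ]
}}

```text
t: 19.05
position: [0.5661, 0.1404, 0.2166]
tool_rot: [[0.112, 0.994, -0.0], [0.994, -0.112, -0.001], [-0.001, -0.0, -1.0]]
contact_force: [0.9, 1.0, 0.6]
grip_width: 0.0118
gripper_force: 40.0
```

```bash
python3 avg.py
```

```text
19.75 [0.56612143 0.1405015  0.21660005] [ 0.44 -1.14 -0.16 -0.32 -0.02  0.01] [0.14 0.23 0.12 0.05 0.01 0.01]
```

Call:
{"method": "servo_tool", "body": {
  "rows": [
    {"travel":[0,0,0],"rotation":[0,0,0],"fingers":1},
    {"travel":[0,0,0],"rotation":[0,0,0],"fingers":1},
    {"travel":[0,0,0],"rotation":[0,0,0],"fingers":1},
    {"travel":[0,0,0],"rotation":[0,0,0],"fingers":1},
    {"travel":[0,0,0],"rotation":[0,0,0],"fingers":1}
  ],
  "force": 3
}}

```text
t: 20.25
position: [0.5661, 0.141, 0.2166]
tool_rot: [[0.112, 0.994, -0.0], [0.994, -0.112, 0.0], [0.0, -0.0, -1.0]]
contact_force: [-0.9, -0.4, 0.0]
grip_width: 0.012
gripper_force: 3.0
```

```bash
python3 avg.py
```

```text
20.95 [0.56607586 0.14096483 0.21659392] [-0.6  -0.16  0.11 -0.05  0.19 -0.  ] [0.15 0.15 0.12 0.02 0.01 0.01]
```

Fully unloaded and self-centred. Opening gently.

Call:
{"method": "servo_tool", "body": {
  "rows": [
    {"travel":[0,0,0],"rotation":[0,0,0],"fingers":0.7},
    {"travel":[0,0,0],"rotation":[0,0,0],"fingers":0.66},
    {"travel":[0,0,0],"rotation":[0,0,0],"fingers":0.6},
    {"travel":[0,0,0],"rotation":[0,0,0],"fingers":0.5},
    {"travel":[0,0,0],"rotation":[0,0,0],"fingers":0.4}
  ]
}}

```text
t: 21.45
position: [0.5662, 0.1408, 0.2166]
tool_rot: [[0.112, 0.994, 0.0], [0.994, -0.112, -0.0], [-0.0, 0.0, -1.0]]
contact_force: [-0.5, -0.6, -0.2]
grip_width: 0.0252
gripper_force: 0.0
```

Call:
{"method": "servo_tool", "body": {
  "rows": [
    {"travel":[0,0,0],"rotation":[0,0,0],"fingers":0.2},
    {"travel":[0,0,0],"rotation":[0,0,0],"fingers":0},
    {"travel":[0,0,0],"rotation":[0,0,0],"fingers":-0.1},
    {"travel":[0,0,0],"rotation":[0,0,0],"fingers":-0.1},
    {"travel":[0,0,0],"rotation":[0,0,0],"fingers":-0.1}
  ]
}}

```text
t: 21.95
position: [0.5661, 0.1409, 0.2166]
tool_rot: [[0.112, 0.994, 0.0], [0.994, -0.112, -0.0], [-0.0, 0.0, -1.0]]
contact_force: [0.3, 0.2, 0.2]
grip_width: 0.0481
gripper_force: 0.0
```

```bash
python3 - <<'E'
from h import *
s=sense();print(s['t'],s['position'],s['contact_force'],s['grip_width'])
im,d,p,M=cap('side');i=cv2.resize(im[75:195,230:350],(600,600),interpolation=3)
im,d,p,M=cap('wrist');j=im[130:330,200:400];np.savez('w3.npz',im=im,P=cloud(d,p,M))
save('s3.png',np.hstack([i[150:550,:400],cv2.resize(j,(400,400),interpolation=3)]))
E
```

```text
21.95 [0.56613824 0.14085823 0.21664093] [0.26647232 0.19918043 0.15734447] 0.04807911324334137
```

View pics/s3.png

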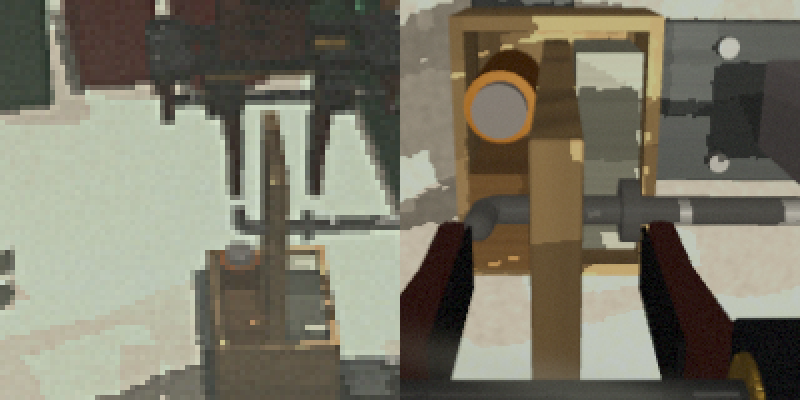

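Carrier hangs level with the bar in its slot, fingers clear of the board on both sides (left panel fingers at (235,160) and (318,160), board at 272). Retreating upward and going towards the button with closed fingers.

Call:
{"method": "servo_tool", "body": {
  "rows": [
    {"travel":[0,0,-0.5],"rotation":[0,0,0],"fingers":-0.1},
    {"travel":[0,0,-1],"rotation":[0,0,0],"fingers":-0.1},
    {"travel":[0,0,-2],"rotation":[0,0,0],"fingers":-0.1},
    {"travel":[0,0,-3],"rotation":[0,0,0],"fingers":-0.1},
    {"travel":[0,0,-3],"rotation":[0,0,0],"fingers":-0.1}
  ]
}}

```text
t: 22.55
position: [0.5659, 0.1408, 0.3133]
tool_rot: [[0.112, 0.994, 0.0], [0.994, -0.112, 0.0], [0.0, 0.0, -1.0]]
contact_force: [0.5, 0.2, 0.3]
grip_width: 0.0481
gripper_force: 0.0
```

Call:
{"method": "servo_tool", "body": {
  "rows": [
    {"travel":[1,0,-0.5],"rotation":[0,0,0],"fingers":0.5},
    {"travel":[2,-0.5,0],"rotation":[0,0,0],"fingers":1},
    {"travel":[3,-0.5,0],"rotation":[0,0,0],"fingers":1},
    {"travel":[3,-0.5,0],"rotation":[0,0,0],"fingers":1},
    {"travel":[1,-0.5,0],"rotation":[0,0,0],"fingers":1}
  ]
}}

```text
t: 23.05
position: [0.557, 0.2453, 0.3152]
tool_rot: [[0.109, 0.994, -0.002], [0.994, -0.109, 0.0], [-0.0, -0.002, -1.0]]
contact_force: [-0.2, -0.2, 0.3]
grip_width: 0.0115
gripper_force: 0.0
```

Call:
{"method": "servo_tool", "body": {
  "rows": [
    {"travel":[0,0,0],"rotation":[0,0,0],"fingers":1},
    {"travel":[0,0,0],"rotation":[0,0,0],"fingers":1},
    {"travel":[0,0,0],"rotation":[0,0,0],"fingers":1},
    {"travel":[0,0,0],"rotation":[0,0,0],"fingers":1},
    {"travel":[0,0,0],"rotation":[0,0,0],"fingers":1}
  ]
}}

```text
t: 23.55
position: [0.5577, 0.2416, 0.3169]
tool_rot: [[0.113, 0.994, 0.0], [0.994, -0.113, 0.0], [0.0, 0.0, -1.0]]
contact_force: [-0.2, -0.1, -0.7]
grip_width: 0.0003
gripper_force: 0.0
```

```bash
python3 - <<'E'
from h import *
s=sense();print(s['t'],s['position'],s['contact_force'],s['grip_width'])
im,d,p,M=cap('wrist');P=cloud(d,p,M);save('w4.png',im)
q=P;m=(np.hypot(q[...,0]-.5635,q[...,1]-.303)<.035);v=im.max(2).astype(int)
print('z hist',np.histogram(q[m][:,2],bins=np.arange(-.01,.06,.004)))
b=m&(v<70)&(q[...,2]>.015);n,l,st,c=cv2.connectedComponentsWithStats(b.astype(np.uint8))
for i in range(1,n):
    if st[i,4]>60:
        k=q[l==i];print(st[i],c[i],k.mean(0).round(4),np.percentile(k,[3,97],axis=0).round(4).tolist())
for f in('top','side'):
    # carrier position now vs +0.5 s
    im2,d2,p2,M2=cap(f);Q=cloud(d2,p2,M2).reshape(-1,3)
    k=Q[(np.hypot(Q[:,0]-.566,Q[:,1]-.141)<.055)&(Q[:,2]>.2)&(Q[:,2]<.265)];print(f,sense()['t'],len(k),k.mean(0).round(4),np.percentile(k[:,2],95))
E
```

```text
23.55 [0.5576538  0.24164254 0.31685701] [-0.20290027 -0.1152054  -0.72638374] 0.00029904502898137303
z hist (array([  0,   5, 369,   5,  55, 985,   6, 244, 127,   0,   0,   0,   0,
         0,   0,   0,   0]), array([-0.01 , -0.006, -0.002,  0.002,  0.006,  0.01 ,  0.014,  0.018,
        0.022,  0.026,  0.03 ,  0.034,  0.038,  0.042,  0.046,  0.05 ,
        0.054,  0.058]))
[268 112  21  22 325] [277.65230769 122.51384615] [0.5653 0.3074 0.0216] [[0.553, 0.2942, 0.0195], [0.579, 0.3207, 0.0233]]
[ 185  289  178   70 9069] [273.15779027 320.03947514] [0.5601 0.2737 0.4144] [[0.542, 0.2694, 0.4029], [0.5785, 0.2767, 0.4213]]
top 23.65 174 [0.563  0.1389 0.2414] 0.2558567342515786
side 23.7 123 [0.5617 0.1243 0.2359] 0.2534163844177104
```

View pics/w4.png

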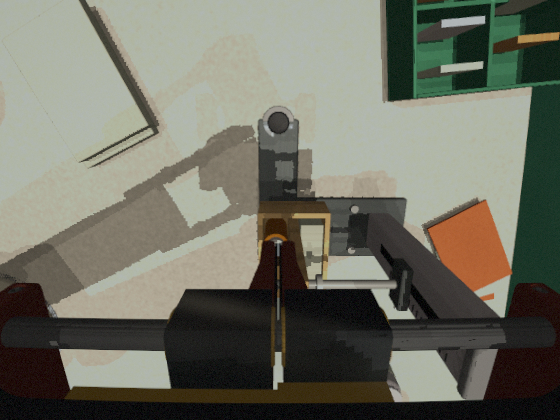

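Wrist view: black button in its grey ring at (278,122), carrier hanging below/right at (295,235) and not touched. Moving above the button.

Call:
{"method": "servo_tool", "body": {
  "rows": [
    {"travel":[2,0,0],"rotation":[0,0,0],"fingers":1},
    {"travel":[2.6,0,0],"rotation":[0,0,0],"fingers":1},
    {"travel":[2,0,1],"rotation":[0,0,0],"fingers":1},
    {"travel":[0,0,3],"rotation":[0,0,0],"fingers":1},
    {"travel":[0,0,4],"rotation":[0,0,0],"fingers":1}
  ]
}}

```text
t: 24.2
position: [0.5654, 0.3093, 0.2369]
tool_rot: [[0.111, 0.994, 0.003], [0.994, -0.111, 0.001], [0.002, 0.003, -1.0]]
contact_force: [0.6, 0.0, 0.0]
grip_width: 0.0006
gripper_force: 0.0
```

Call:
{"method": "servo_tool", "body": {
  "rows": [
    {"travel":[0,0,4],"rotation":[0,0,0],"fingers":1},
    {"travel":[0,0,4],"rotation":[0,0,0],"fingers":1},
    {"travel":[0,0,4],"rotation":[0,0,0],"fingers":1},
    {"travel":[0,0,3],"rotation":[0,0,0],"fingers":1},
    {"travel":[0,0,1.5],"rotation":[0,0,0],"fingers":1}
  ]
}}

```text
t: 24.7
position: [0.5628, 0.3073, 0.0666]
tool_rot: [[0.112, 0.994, -0.006], [0.994, -0.112, -0.003], [-0.004, -0.005, -1.0]]
contact_force: [-0.1, -0.3, -0.0]
grip_width: 0.0002
gripper_force: 0.0
```

```bash
python3 - <<'E'
from h import *
s=sense();print(s['t'],s['position'],s['contact_force'],s['grip_width'])
im,d,p,M=cap('wrist');P=cloud(d,p,M);q=P
r=np.hypot(q[...,0]-.5653,q[...,1]-.3074);v=im.max(2).astype(int)
for a,b in((0,.005),(.005,.01),(.01,.013),(.013,.016),(.016,.019),(.019,.022)):
    m=(r>=a)&(r<b)&(q[...,2]<.045)
    if m.any():print(a,m.sum(),'z',np.median(q[m][:,2]).round(4),np.percentile(q[m][:,2],[5,95]).round(4),'v',np.median(v[m]))
for i in range(8):
    im2,d2,p2,M2=cap('side');Q=cloud(d2,p2,M2).reshape(-1,3)
    k=Q[(np.hypot(Q[:,0]-.566,Q[:,1]-.141)<.055)&(Q[:,2]>.21)&(Q[:,2]<.265)];print(len(k),k.mean(0).round(4))
E
```

```text
24.7 [0.56280621 0.30730071 0.06660935] [-0.14467898 -0.29813109 -0.02322264] 0.00017871261346418373
0 146 z 0.0217 [0.0209 0.0228] v 10.0
0.005 413 z 0.0217 [0.0207 0.0227] v 10.0
0.01 312 z 0.0217 [0.0207 0.0227] v 10.0
0.013 481 z 0.0206 [0.012  0.0222] v 12.0
0.016 400 z 0.0118 [0.0107 0.0132] v 57.0
0.019 516 z 0.0118 [0.0107 0.0127] v 61.0
107 [0.5622 0.1256 0.241 ]
111 [0.5621 0.1258 0.2398]
111 [0.5621 0.125  0.24  ]
108 [0.5622 0.1253 0.2403]
111 [0.5621 0.1254 0.2398]
110 [0.5622 0.1249 0.2401]
109 [0.5622 0.1258 0.2403]
106 [0.5623 0.1257 0.2406]
```

The button top is at z≈0.0217 (10 mm proud of its housing) and the carrier is still. Approaching.

Call:
{"method": "servo_tool", "body": {
  "rows": [
    {"travel":[0,0,1],"rotation":[0,0,0],"fingers":1},
    {"travel":[0,0,1.2],"rotation":[0,0,0],"fingers":1},
    {"travel":[0,0,1],"rotation":[0,0,0],"fingers":1},
    {"travel":[0,0,0.5],"rotation":[0,0,0],"fingers":1},
    {"travel":[0,0,0],"rotation":[0,0,0],"fingers":1}
  ]
}}

```text
t: 25.65
position: [0.5639, 0.3076, 0.0326]
tool_rot: [[0.112, 0.994, -0.003], [0.994, -0.112, -0.001], [-0.002, -0.003, -1.0]]
contact_force: [-0.2, 0.7, -0.3]
grip_width: 0.0006
gripper_force: 0.0
```

```bash
python3 avg.py
```

```text
26.35 [0.5648389  0.3080462  0.03465709] [-0.14 -0.03  0.18 -0.08  0.05 -0.  ] [0.16 0.1  0.14 0.01 0.   0.01]
```

Call:
{"method": "servo_tool", "body": {
  "rows": [
    {"travel":[0,0,0.6],"rotation":[0,0,0],"fingers":1},
    {"travel":[0,0,0.5],"rotation":[0,0,0],"fingers":1},
    {"travel":[0,0,0.2],"rotation":[0,0,0],"fingers":1},
    {"travel":[0,0,0.2],"rotation":[0,0,0],"fingers":1},
    {"travel":[0,0,0.2],"rotation":[0,0,0],"fingers":1}
  ]
}}

```text
t: 26.85
position: [0.5646, 0.308, 0.0178]
tool_rot: [[0.112, 0.994, -0.0], [0.994, -0.112, -0.0], [-0.0, -0.0, -1.0]]
contact_force: [-3.4, -0.1, 4.0]
grip_width: 0.0004
gripper_force: 2.0
```

Call:
{"method": "servo_tool", "body": {
  "rows": [
    {"travel":[0,0,0.1],"rotation":[0,0,0],"fingers":1},
    {"travel":[0,0,0.1],"rotation":[0,0,0],"fingers":1},
    {"travel":[0,0,0.05],"rotation":[0,0,0],"fingers":1},
    {"travel":[0,0,0.05],"rotation":[0,0,0],"fingers":1},
    {"travel":[0,0,0],"rotation":[0,0,0],"fingers":1}
  ]
}}

```text
t: 27.35
position: [0.5647, 0.308, 0.0163]
tool_rot: [[0.112, 0.994, 0.0], [0.994, -0.112, -0.0], [-0.0, 0.0, -1.0]]
contact_force: [-6.2, -2.9, 9.7]
grip_width: 0.0007
gripper_force: 5.1
```

Call:
{"method": "servo_tool", "body": {
  "rows": [
    {"travel":[0,0,0.05],"rotation":[0,0,0],"fingers":1},
    {"travel":[0,0,0.03],"rotation":[0,0,0],"fingers":1},
    {"travel":[0,0,0],"rotation":[0,0,0],"fingers":1},
    {"travel":[0,0,0],"rotation":[0,0,0],"fingers":1},
    {"travel":[0,0,0],"rotation":[0,0,0],"fingers":1}
  ]
}}

```text
t: 27.85
position: [0.5647, 0.308, 0.0162]
tool_rot: [[0.112, 0.994, 0.0], [0.994, -0.112, 0.0], [0.0, 0.0, -1.0]]
contact_force: [-6.9, -2.6, 13.1]
grip_width: 0.0006
gripper_force: 6.5
```

Hard stop reached: the force rises without further travel, so the button is fully in. Releasing and retreating straight up.

Call:
{"method": "servo_tool", "body": {
  "rows": [
    {"travel":[0,0,-0.3],"rotation":[0,0,0],"fingers":1},
    {"travel":[0,0,-0.5],"rotation":[0,0,0],"fingers":1},
    {"travel":[0,0,-1],"rotation":[0,0,0],"fingers":1},
    {"travel":[0,0,-2],"rotation":[0,0,0],"fingers":1},
    {"travel":[0,0,-3],"rotation":[0,0,0],"fingers":1}
  ]
}}

```text
t: 28.35
position: [0.5639, 0.3076, 0.0803]
tool_rot: [[0.112, 0.994, -0.003], [0.994, -0.112, -0.002], [-0.002, -0.003, -1.0]]
contact_force: [0.0, 0.6, 0.2]
grip_width: 0.0006
gripper_force: 0.0
```

Call:
{"method": "servo_tool", "body": {
  "rows": [
    {"travel":[0,0,-3],"rotation":[0,0,0],"fingers":1},
    {"travel":[0,0,-3],"rotation":[0,0,0],"fingers":1},
    {"travel":[0,0,-2],"rotation":[0,0,0],"fingers":1},
    {"travel":[0,0,-1],"rotation":[0,0,0],"fingers":1},
    {"travel":[0,0,0],"rotation":[0,0,0],"fingers":1}
  ]
}}

```text
t: 28.85
position: [0.5656, 0.3084, 0.1736]
tool_rot: [[0.112, 0.994, 0.003], [0.994, -0.112, 0.001], [0.002, 0.003, -1.0]]
contact_force: [-0.3, 0.2, 0.7]
grip_width: 0.0004
gripper_force: 0.0
```

```bash
python3 - <<'E'
from h import *
for i in range(5):
    im,d,p,M=cap('side');Q=cloud(d,p,M).reshape(-1,3)
    k=Q[(np.hypot(Q[:,0]-.566,Q[:,1]-.141)<.055)&(Q[:,2]>.21)&(Q[:,2]<.265)];print(len(k),k.mean(0).round(4))
im,d,p,M=cap('wrist');q=cloud(d,p,M);r=np.hypot(q[...,0]-.5653,q[...,1]-.3074);print('button z',np.median(q[(r<.01)&(q[...,2]<.05)][:,2]))
s=sense();print(s['t'],s['position'],s['contact_force']);save('end.png',cv2.resize(cap('side')[0][60:260,180:380],(600,600)))
E
```

```text
110 [0.5621 0.1255 0.2401]
107 [0.5621 0.1253 0.2409]
109 [0.5623 0.1259 0.24  ]
109 [0.5621 0.1247 0.2407]
111 [0.5621 0.1256 0.2397]
button z 0.021656724729487792
29.15 [0.56434519 0.30782082 0.17002072] [0.13726652 0.47954978 0.29227692]
```

View pics/end.png

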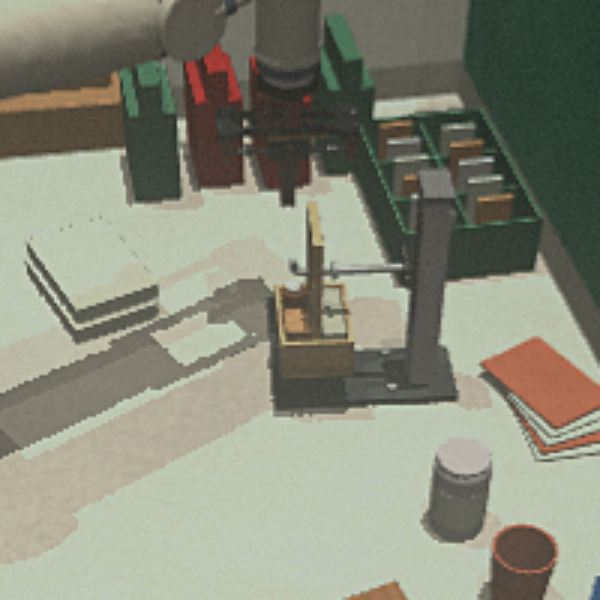

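The final view shows the carrier hanging level and still on the hook (315,270), the arm clear of everything and the button back out.

```bash
python3 -c "
from workcell import sign_off;print(sign_off())"
```

```text
the job is handed in; nothing more can be done
None
```

The carrier hangs still and upright by its hand slot on the scale hook, its weight was eased on before release, the button was pressed to its stop, nothing else was touched, and the job was handed in at about 29 s.

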